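Push the bottle carrier into the labeller dock and drop the gate bar

ROBOT

A 7-joint arm with a two-finger parallel gripper is mounted at the origin on the work surface. World frame = base frame: x ahead of the robot, y to its left, z up, the work surface at z = 0. Lengths are in m, angles in degrees, forces in N, time in s.
With the tool pointing down it reaches from about 0.425 to 0.825 m from the base axis. Payload 3.6 kg.
Tool frame: the origin (TCP) lies at the very end of the fingers, on their centre line; the grasp point (between the pads) lies 19 mm behind it; z points along the fingers, y is the line along which they close (so a half turn about z gives the same grasp; the last joint's range is limited). The gripper opens to 85 mm and grips with 20 to 120 N. Pads are 22 mm wide; open, the fingers measure 114 mm over their backs; the gripper's body (76 mm by 85 mm) begins 54 mm behind the grasp point. The pads swing forward as they close: fully open they stand 13 mm farther back than shut.
Start: joints at [-69.586, 35.231, -0.722, 81.555, 0.464, 63.22, -2.315], TCP at [0.243, 0.603, 0.231] pointing down, gripper open.
Joint ranges: [-178.69, 178.69], [-17.37, 117.87], [-77.05, 75.6], [15.02, 138.74], [-78.02, 258.01], [0.78, 113.62], [-162.83, 162.83]. Speed limits (degrees/s): [159.86, 159.86, 180, 180, 180, 180, 180].

INTERFACE

Orientations are given as [roll, pitch, yaw] about the fixed x, y, z axes, in that order (R = Rz(yaw) Ry(pitch) Rx(roll)).
In Python, from rig import arm, jaws, planner, status, cams, job_done gives the robot as it stands. Calls block until the motion is done:
- arm.goto(position, orientation): joint-space move of the TCP to a pose.
- arm.servo_line(position, rotation=None, velocity=0.15, contact_N=None): straight line of the TCP; rotation=None keeps the orientation; velocity is the mean speed in m/s. With contact_N (N) it stops when the force on the tool has changed by that much, and returns True; else False.
- arm.move_joints(angles): joint-space move.
- jaws.release() and jaws.close(grasp_force=None): open the fingers fully, or close them until they stop; grasp_force is the grip in N (None keeps the last).
- arm.dwell(seconds).
- planner.solve_ik(position, orientation): joint angles nearest the present ones, or None.
- status.state(): the state.
- cams.get_image(name): name is "scene" or "top" or "wrist"; returns the picture (400x640x3 uint8, red, green, blue); there is no depth.
- cams.get_calibration(name): a dict with "K" (3x3 intrinsics, pixels), "R" (3x3) and "t" (3): a world point X has camera coordinates R X + t. Camera axes: x right, y down, z forward; pixel columns grow to the right and rows downward; lengths in m; the calibration is good to about 2 mm. A picture is of the moment at which its call begins: read the wrist's pose just before it. get_calibration takes no time and is no camera call; for the wrist camera it gives the pose at the moment of the call.
A pose or a line that the arm cannot do raises arm.MotionError and nothing moves.
- job_done(): hands the job in; it is judged then, once.
The state is a dict: "t": time; "qpos": joint angles; "qd": joint speeds; "effort": joint torques, N m; "ee_pos": TCP position; "orientation": TCP orientation; "force": force on the tool from outside, world axes, zero at the start; "wrist_torque": the same for the moment, N m; "gripper_width": finger opening in m; "gripper_force": force on a finger pad.
Only numpy, scipy, OpenCV 4.12 (cv2) and the standard library are available. Lean on these libraries where they do the work, as an engineer would, in place of code of your own. Each camera call takes 0.05 s, during which the arm holds its last target. There are 200 camera calls.

TASK

Push the white carrier of small juice bottles across the bench into the labeller's dock, square between the guides, until it is felt to be fully home against the end stop with the orange sprung nose pushed right in; do not ram the guides or the stop. Then swing the steel gate bar down behind the carrier until it rests in its blue catch. Leave the loose label roll, the mug and the cap box where they are.

Things in the scene. Friction and masses are not known exactly. Their poses are not given: they have to be found in the camera images.
- carrier: loose white plastic block, front corners rounded 12 mm, 150 mm long (x), 110 wide (y), 45 high; five 37 mm juice bottles with green caps fixed in its pockets, tops 88 mm up, 13 mm in from the long sides. Origin: centre of underside. +x = leading end, starts within 35 deg of the dock's +x; the rear 36 mm (-x, flat blue mark) has no bottles. 0.6 to 0.95 kg; slides when pushed with several newtons
- dock: dock fixed to the bench. Origin: on the bench at the centre of its mouth; +x points in (the carrier's way), z up. Two slippery steel guides, 20 mm high, run from x = 0 to 165 mm, inner faces at y = +-59 mm (4 mm play each side of the carrier). Flared wings, 20 mm high, open from the mouth to y = +-84 mm at x = -55 mm. Beyond: a blue labelling machine from x = 260 mm, 100 mm high, its roll 175 mm
- stop_zone (a point): fixed point on the dock's axis, x = 182, z = 24 mm: middle of the range where the rigid dark steel stop (70 mm wide, 38 high) may be clamped. Its face lies up to 10 mm before or beyond, new each time and not reported: feel for it. An orange sprung nose stands 10 mm out of the face; flush = carrier home. Its spring (0.1 to 1.3 N) is weaker than the carrier's friction: it stays where left
- gate (a joint): angle of the gate bar in rad: 0 = level, lying in the catch across the mouth; pi/2 = upright; it starts near upright, up to 1.8 (leaning outward). The hinge is stiff enough that the bar stays where it is left (2 to 3 N at the tip to move it); it must be pushed all the way down.
- gate_hinge (a point): hinge axis (along the dock's x) of the gate bar: dock x = 8, y = -84, z = 30 mm. The bar is 12 mm thick, reaches 177 mm from it, the last 30 mm a red 16 mm grip. In the dock frame its tip is at y = -84 + 177 cos(gate), z = 30 + 177 sin(gate) mm. Hinge cheeks 44 mm high; blue catch cheeks 46 mm high, at y = 70 to 86 mm. Closed, it crosses over the guides behind the carrier
- gate_tip (a point): a point on the bar's axis 165 mm from the hinge, inside the red grip
- roll: bystander: a loose roll of labels lying flat, a paper ring 76 mm diameter, 35 mm high; origin at the centre of its underside
- jug: bystander: a white mug, 84 mm diameter, 100 mm high, handle at its +y; origin at the centre of its foot
- capbox: bystander: an open cardboard box, 100 x 80 x 45 mm; origin at the centre of its underside

How it is judged (in metres and radians):
On the way, in this order (a step that is already met when the one before it is completed fails the run):
1. the carrier is home: square between the guides, pressing the nose in with over 0.8 N (at least 6 of its 10 mm) (contact force between carrier and nose_c0 above 0.8 N and angle between the x axis of carrier and the x axis of dock, either way round below 0.08 rad and x of carrier in the frame of dock above 0.085 m), for 0.2 s.
2. the gate bar is down in its catch (value of joint gate below 0.07 rad), for 0.2 s.
At the end, for the whole second after the job is handed in: the carrier lies flat and still in the dock, within 8 mm of its centre line and 0.08 rad of square, still holding the nose pushed in (over 0.8 N, that is at least 6 of its 10 mm), and the gate bar is within 0.07 rad of level, in its catch (all of step 1 and y of carrier in the frame of dock between -0.008 and 0.008 m and angle between carrier's own z axis and vertical below 0.05 rad and linear speed of carrier below 0.02 m/s and value of joint gate below 0.07 rad); the robot touches nothing.
It fails at once if the carrier is rammed against the dock or its stop (over 45 N) (contact force between carrier and dock above 45 N).
It fails at once if the label roll is shifted over 30 mm (distance of roll from where it was at the start of the episode above 0.03 m).
It fails at once if the mug is shifted over 30 mm (distance of jug from where it was at the start of the episode above 0.03 m).
It fails at once if the cap box is shifted over 30 mm (distance of capbox from where it was at the start of the episode above 0.03 m).
It also fails if it takes over 72 s, if anything falls off the work surface, if the arm or the gripper's body presses on something with over 40 N, if the wrist force passes 120 N, or if a joint passes its speed limit or range.

## Working session

There is one attempt and no reset: what is moved stays moved. The work goes in short steps, each a Python script; the robot and the scene stay as the last script left them, time stands still between calls to the robot, and variables do not carry over. Pictures are saved under pics/ and viewed, at most 13 in all, crops included, and the job is handed in when it is done.

```bash
ls; mkdir -p pics
python3 - <<'E'
from rig import arm, jaws, planner, status, cams
import cv2, numpy as np
for n in("scene","top"):
    cv2.imwrite(f"pics/{n}0.png",cams.get_image(n)[:,:,::-1])
    c=cams.get_calibration(n); print(n,c["K"].tolist(),c["R"].tolist(),c["t"])
s=status.state();print(s["t"],s["ee_pos"],s["orientation"],s["force"])
E
```

```text
pics
scene [[492.56001738867684, 0.0, 319.5027360990843], [0.0, 492.56001738867684, 199.65754123563903], [0.0, 0.0, 1.0]] [[0.5556592341952141, 0.8314013756909868, 0.0038167987532672382], [0.6122598590879509, -0.40608365259961643, -0.6784054333810696], [-0.5624772710102969, 0.37929911625324, -0.7346778205487902]] [-0.30207282 -0.28752434  1.39583535]
top [[477.99088563217055, 0.0, 320.93801118121326], [0.0, 477.99088563217055, 200.73512716773465], [0.0, 0.0, 1.0]] [[0.010505807908726754, -0.9997862079042579, 0.017809168554677623], [-0.9806346660991743, -0.013784510601409918, -0.19536027977058412], [0.19556400395969142, -0.01541187048685533, -0.9805698315792456]] [-5.85461272e-04  5.32118889e-01  9.61923500e-01]
0.1 [0.24250296 0.60229866 0.23025015] [-1.79863727e+02  5.81704933e-04  1.58070726e+02] [ 0.18785119 -0.34746484 -0.60957754]
```

View pics/top0.png

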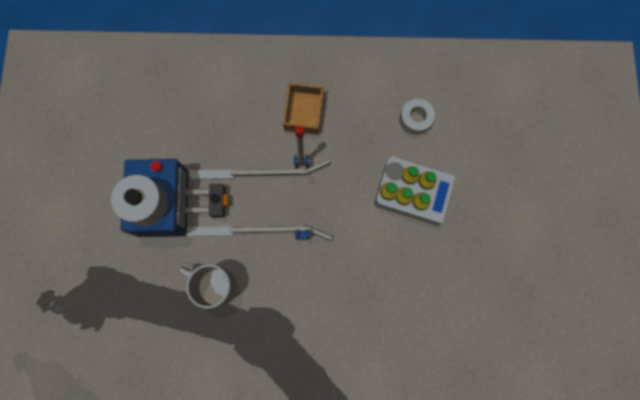

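View pics/scene0.png

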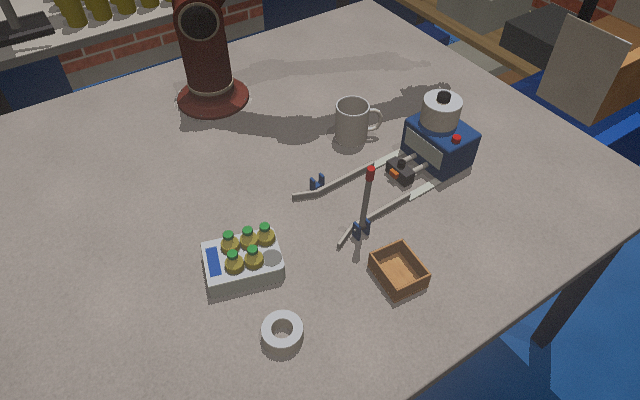

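The top view shows the dock opening toward image right: mouth near (305,173)/(305,229), stop nose at (225,200). The carrier is at (416,190) with its blue rear mark at (441,197). The gate is upright with its red tip at (299,131), the cap box just beyond at (305,108), and the roll at (418,115). Next, an enlarged crop for accurate pixels.

Run:
```python
import cv2
im=cv2.imread("pics/top0.png")
c=im[150:250,180:340]; cv2.imwrite("pics/c1.png",cv2.resize(cv2.convertScaleAbs(c,alpha=1.6),(800,500),interpolation=cv2.INTER_CUBIC))
c=im[145:235,365:465]; cv2.imwrite("pics/c2.png",cv2.resize(cv2.convertScaleAbs(c,alpha=1.6),(600,540),interpolation=cv2.INTER_CUBIC))
```

```text
(no output)
```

View pics/c1.png

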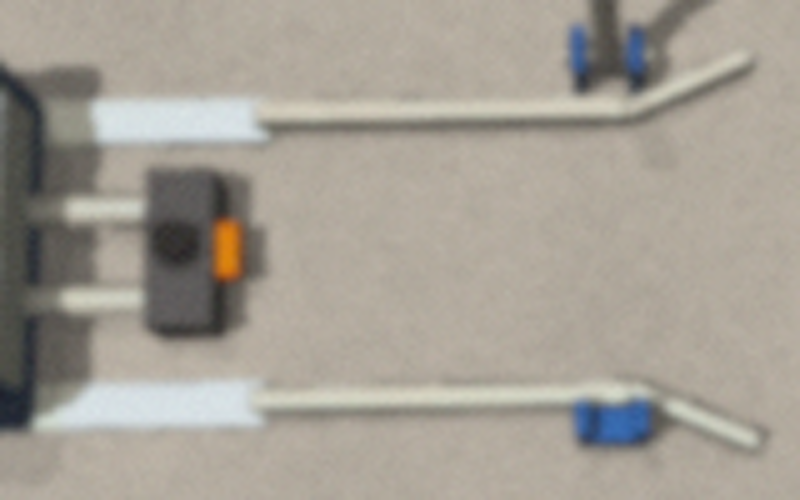

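View pics/c2.png

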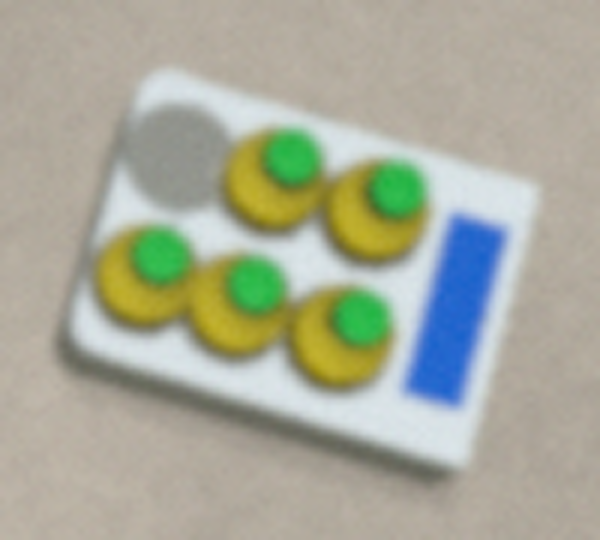

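Guides' inner edges run from crop (270,124) to (630,120) and from (265,390) to (640,386). The nose is at (228,250), the hinge cheeks at (578,55)/(637,55), and the catch at (613,423). The carrier's rear corners are at (540,188) and (467,467), with five caps in two rows.

```bash
cat > h.py <<'E'
import cv2, numpy as np
from rig import arm, jaws, planner, status, cams, job_done
def ray(name,px,z,cal=None):
    c=cal or cams.get_calibration(name); px=np.atleast_2d(np.array(px,float))
    d=np.linalg.solve(c["K"],np.c_[px,np.ones(len(px))].T).T@c["R"]; o=-c["R"].T@c["t"]
    return o+d*((z-o[2])/d[:,2])[:,None]
def blobs(im,lo,hi,amin=15):
    h=cv2.cvtColor(im,cv2.COLOR_RGB2HSV); m=cv2.inRange(h,np.array(lo),np.array(hi))
    n,l,s,c=cv2.connectedComponentsWithStats(m); return [(c[i],s[i,4],l==i) for i in range(1,n) if s[i,4]>=amin]
def ang(v): return np.degrees(np.arctan2(v[1],v[0]))
E
python3 - <<'E'
from h import *
np.set_printoptions(precision=4,suppress=True)
c=cams.get_calibration("top");print("cam",-c["R"].T@c["t"])
f=lambda u,v,x0=180,y0=150,s=5:[x0+(u+.5)/s-.5,y0+(v+.5)/s-.5]
P=lambda z,*p:ray("top",[f(*q) for q in p],z)
g=P(.02,(270,124),(630,120),(265,390),(640,386));print("guides in",g, ang(g[0]-g[1]),ang(g[2]-g[3]))
print("wing tips",P(.02,(752,58),(757,440)))
print("nose",P(.03,(228,250))); print("cheeks",P(.044,(578,55),(637,55)),"catch",P(.046,(613,420)))
f2=lambda u,v:f(u,v,365,145,6)
print("rear corners",ray("top",[f2(540,188),f2(467,467)],.045))
im=cams.get_image("top")
caps=np.array([b[0] for b in blobs(im,(50,100,60),(75,255,255))]);print(len(caps)); print("caps",ray("top",caps,.088))
for cc,a,m in blobs(im,(100,130,80),(125,255,255),60):
    if 380<cc[0]<460:
        r=cv2.minAreaRect(np.argwhere(m)[:,::-1].astype(np.float32)); B=ray("top",cv2.boxPoints(r),.045);print("blue",ray("top",cc,.045),B)
s=cams.get_image("scene")
for im,n in((im,"top"),(s,"scene")):
    print(n,"red",[(b[0],b[1]) for b in blobs(im,(0,170,80),(6,255,255))])
    print(n,"orange",[(b[0],b[1]) for b in blobs(im,(10,200,120),(18,255,255))])
caps=np.array([b[0] for b in blobs(s,(50,100,60),(75,255,255))]);print("caps scene",ray("scene",caps,.088))
print("roll",ray("top",(418,115),.035),"box",ray("top",[(289,85),(324,88),(285,129),(319,133)],.045),"mug",ray("top",[(190,285),(231,287)],.1))
E
```

```text
cam [0.3337 0.0216 1.0472]
guides in [[0.5952 0.199  0.02  ]
 [0.5994 0.0401 0.02  ]
 [0.4767 0.1956 0.02  ]
 [0.4806 0.0337 0.02  ]] 91.52306168803861 91.36478122315897
wing tips [[ 0.6287 -0.0138  0.02  ]
 [ 0.4577 -0.0172  0.02  ]]
nose [[0.5362 0.2127 0.03  ]]
cheeks [[0.622  0.0627 0.044 ]
 [0.6224 0.0371 0.044 ]] catch [[0.4623 0.0446 0.046 ]]
rear corners [[ 0.5926 -0.2839  0.045 ]
 [ 0.4902 -0.2533  0.045 ]]
5
caps [[ 0.5911 -0.1847  0.088 ]
 [ 0.5802 -0.2211  0.088 ]
 [ 0.5557 -0.1385  0.088 ]
 [ 0.5459 -0.1709  0.088 ]
 [ 0.5346 -0.2076  0.088 ]]
blue [[ 0.5466 -0.2512  0.045 ]] [[ 0.5179 -0.2327  0.045 ]
 [ 0.5809 -0.2517  0.045 ]
 [ 0.5761 -0.2699  0.045 ]
 [ 0.5132 -0.2507  0.045 ]]
top red [(array([298.875 , 129.6429]), np.int32(56)), (array([156.02, 166.2 ]), np.int32(50))]
top orange [(array([225. , 199.5]), np.int32(26))]
scene red [(array([456.5455, 136.8485]), np.int32(33)), (array([370.8 , 167.72]), np.int32(25))]
scene orange []
caps scene [[ 0.5569 -0.1401  0.088 ]
 [ 0.547  -0.1723  0.088 ]
 [ 0.5363 -0.2091  0.088 ]
 [ 0.5927 -0.1868  0.088 ]
 [ 0.5817 -0.2229  0.088 ]]
roll [[ 0.7352 -0.2105  0.035 ]] box [[0.7973 0.0803 0.045 ]
 [0.7916 0.0017 0.045 ]
 [0.6935 0.0866 0.045 ]
 [0.6855 0.0117 0.045 ]] mug [[0.3521 0.2594 0.1   ]
 [0.3491 0.1798 0.1   ]]
```

```bash
cat >> h.py <<'E'
D0=np.array([.5395,.039]); DY=91.4
def rot(a): a=np.radians(a); return np.array([[np.cos(a),-np.sin(a)],[np.sin(a),np.cos(a)]])
def dock(x,y): return D0+rot(DY)@[x,y]
def undock(p): return rot(DY).T@(np.array(p)[:2]-D0)
B=np.array([.0537,.0237])              # gripped bottle in carrier frame
def tcp_for(cx,cy,yaw): return dock(cx,cy)+rot(DY+yaw)@B   # carrier pose in dock -> tcp xy
def rep(m=""):
    s=status.state(); print(m,"t%.1f"%s["t"],np.round(s["ee_pos"],4),"rpy",np.round(s["orientation"],1),"F",np.round(s["force"],1),"w%.3f gf%.0f"%(s["gripper_width"],s["gripper_force"])); return s
E
python3 - <<'E'
from h import *
c=np.array([[.5911,-.1847,.088]])
print("carrier dock",undock((.5628,-.1966)))
for y in(73.1,-106.9):
    print(y,[np.round(q,0) if (q:=planner.solve_ik(p,[180,0,y+dy])) is not None else None for p,dy in(([.5563,-.1392,.20],0),([.5563,-.1392,.05],0),([*tcp_for(.104,0,0),.05],18.3))])
r=.02
import itertools
# gate angle by triangulating red tip
A=[];b=[]
for n,px in(("top",(298.9,129.6)),("scene",(370.8,167.7))):
    o=ray(n,px,0)[0];p=ray(n,px,.3)[0];d=(p-o)/np.linalg.norm(p-o);M=np.eye(3)-np.outer(d,d);A.append(M);b.append(M@o)
X=np.linalg.solve(sum(A),sum(b));print("red",X,undock(X))
E
```

```text
carrier dock [-0.23609894 -0.01753682]
73.1 [array([ -8.,  33.,  31.,  98., -20.,  55.,  14.]), array([  2.,  43.,  17., 105., -20.,  35.,  13.]), array([-31.,  41.,  13., 109., -16.,  32.,  -7.])]
-106.9 [array([ 48.,  45., -66.,  96.,  44.,  69., 135.]), array([ 26.,  44., -23., 104.,  26.,  37., 151.]), array([ -7.,  43., -26., 108.,  31.,  36., 129.])]
red [0.63529055 0.05086293 0.20567567] [ 0.00951901 -0.09605179]
```

Run:
```python
from h import *
p=[.5563,-.1392]; o=[180,0,73.1]
arm.goto([*p,.26],o); rep()
arm.servo_line([*p,.12],velocity=.2); rep()
print(arm.servo_line([*p,.051],velocity=.08,contact_N=6)); rep()
jaws.close(30); rep("closed")
cv2.imwrite("pics/g.png",cams.get_image("scene")[150:350,100:420,::-1].repeat(2,0).repeat(2,1))
```

```text
t3.0 [ 0.5567 -0.1379  0.2598] rpy [-180.    -0.    73.2] F [0.2 0.4 0.2] w0.085 gf0
 t3.9 [ 0.5572 -0.1396  0.121 ] rpy [179.9   0.   73.1] F [ 1.1 -0.4  0.4] w0.085 gf0
False
 t4.9 [ 0.5567 -0.1395  0.0514] rpy [179.9   0.   73.1] F [-0.4  0.1  0.3] w0.085 gf0
closed t5.4 [ 0.5571 -0.1394  0.0517] rpy [179.9  -0.   73.1] F [0.4 0.1 4.8] w0.035 gf30
```

View pics/g.png

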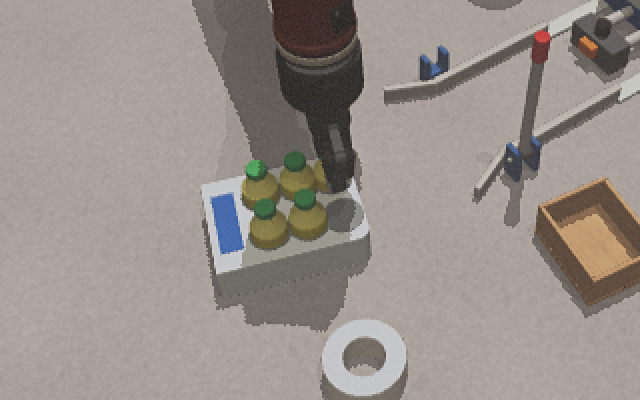

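The fingers hold the front bottle (crop (335,170)), the carrier is undisturbed, and the roll at (365,365) is clear. Next I drag it square, to just before the mouth.

Run:
```python
from h import *
jaws.close(45)
print(arm.servo_line([*tcp_for(-.13,0,0),.0517],[180,0,DY],velocity=.06,contact_N=20)); rep()
im=cams.get_image("top")
caps=np.array([b[0] for b in blobs(im,(45,90,40),(80,255,255),6)]); print([np.round(undock(q),4) for q in ray("top",caps,.088)])
cv2.imwrite("pics/t1.png",cv2.resize(im[130:260,200:400,::-1],(800,520),interpolation=cv2.INTER_CUBIC))
```

```text
False
 t7.6 [ 0.5181 -0.0401  0.0518] rpy [179.9   0.2  91.3] F [ 1.1 -5.7  1.5] w0.035 gf45
[array([-0.1498,  0.0247])]
```

View pics/t1.png

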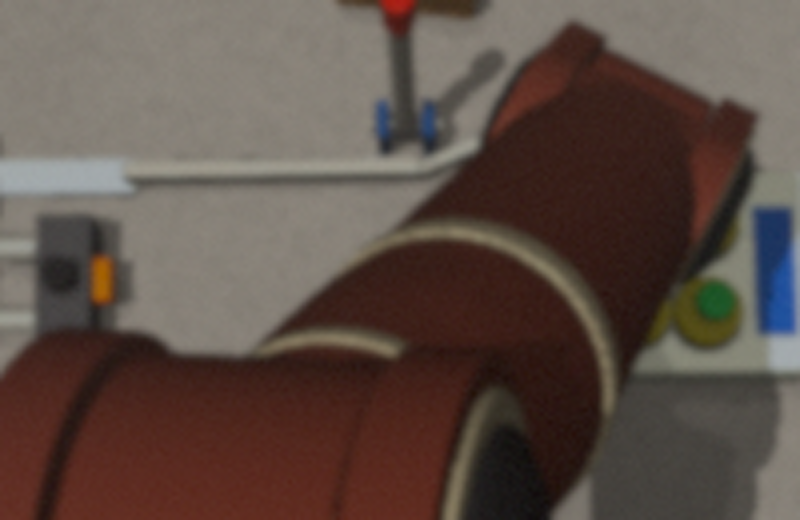

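The carrier is nearly square at the mouth: rear cap at (715,298) is within 1 mm of the expected spot, and the blue mark's edges are perpendicular to the guide. I'll go in slowly with a contact guard.

Run:
```python
from h import *
for x in(-.07,-.02,.03,.06,.08):
    c=arm.servo_line([*tcp_for(x,-.0005,0),.0517],[180,0,DY],velocity=.05,contact_N=14)
    s=rep(f"{x} {c}"); print("  tcp dock",np.round(undock(s["ee_pos"])-B,4),"torque",np.round(s["wrist_torque"],2))
    if c: break
im=cams.get_image("top"); caps=np.array([b[0] for b in blobs(im,(45,90,40),(80,255,255),6)]); print([np.round(undock(q),4) for q in ray("top",caps,.088)] if len(caps) else 0)
```

```text
-0.07 False t9.0 [0.5163 0.0194 0.0518] rpy [-180.     0.2   91.3] F [ 0.  -4.7  3.7] w0.034 gf45
  tcp dock [-0.0727 -0.    ] torque [-1.25 -0.27 -0.18]
-0.02 False t10.2 [0.5153 0.0648 0.0528] rpy [179.9   0.5  91.1] F [ -2.3 -11.7  10.6] w0.035 gf47
  tcp dock [-0.0273 -0.0002] torque [-2.78  0.26 -0.08]
0.03 False t11.3 [0.5145 0.1173 0.0522] rpy [180.    0.3  91.2] F [ 0.6 -7.7  7.3] w0.035 gf49
  tcp dock [ 0.0252 -0.0006] torque [-2.01 -0.22 -0.08]
0.06 False t12.1 [0.5134 0.147  0.0521] rpy [-180.     0.4   91.2] F [-0.4 -8.   7.8] w0.035 gf49
  tcp dock [ 0.0549 -0.0002] torque [-2.16 -0.12 -0.12]
0.08 False t12.6 [0.5127 0.1685 0.0518] rpy [-179.9    0.3   91.3] F [ 1.8 -6.7  5.1] w0.035 gf47
  tcp dock [ 0.0764 -0.0001] torque [-1.48 -0.16  0.07]
[array([ 0.0701, -0.0279]), array([ 0.1043, -0.0251]), array([0.1053, 0.0235]), array([0.0719, 0.0217])]
```

Run:
```python
from h import *
s=rep(); print(np.round(undock(s["ee_pos"])-B,4))
im=cams.get_image("top")
for b in blobs(im,(45,90,40),(80,255,255),6): print(np.round(b[0],1),b[1],np.round(undock(ray("top",b[0],.088)[0]),4))
cv2.imwrite("pics/t2.png",cv2.resize(cv2.convertScaleAbs(im[150:250,180:340,::-1],alpha=1.6),(800,500),interpolation=cv2.INTER_CUBIC))
```

```text
t12.7 [0.5127 0.1685 0.0518] rpy [-179.9    0.3   91.3] F [ 1.1 -5.6  5.9] w0.035 gf47
[ 0.0764 -0.0001]
[271.1 180.8] 66 [ 0.07   -0.0277]
[254.4 182.2] 71 [ 0.1041 -0.025 ]
[253.7 205.4] 55 [0.105  0.0236]
[270.  204.2] 68 [0.0718 0.0214]
```

View pics/t2.png

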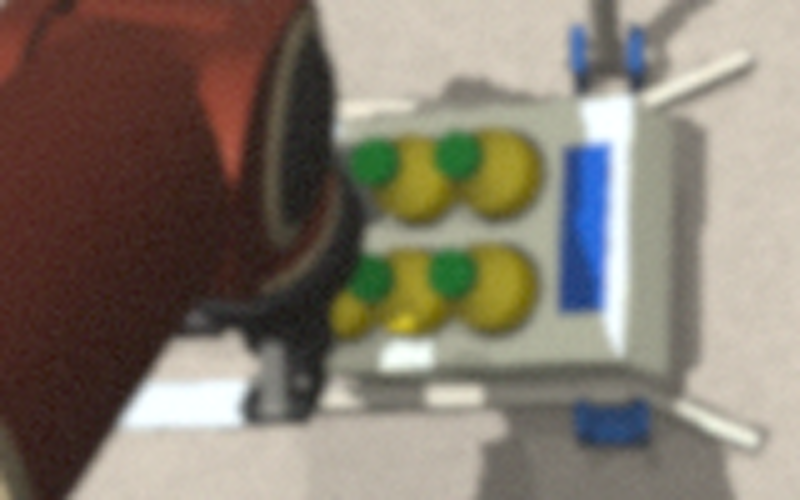

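The rear of the carrier is lifted: its rear face is visible at (680,240), and the caps lean forward by about 0.11 rad. Pushing at bottle height tipped it about its front edge. I'll lower it by turning the tool back about the front edge, then release, and finish with a low push on the rear face.

Run:
```python
from h import *
from scipy.spatial.transform import Rotation as R
s=status.state(); p=np.array(s["ee_pos"]); Ro=R.from_euler("xyz",s["orientation"],degrees=True)
ax=np.r_[rot(DY)@[0,1],0]; piv=p+np.r_[rot(DY)@[.021,0],-p[2]]
for a in(3,5.5,7):
    Q=R.from_rotvec(-np.radians(a)*ax); t=piv+Q.apply(p-piv)
    c=arm.servo_line(t,(Q*Ro).as_euler("xyz",degrees=True),velocity=.01,contact_N=8)
    s=rep(f"{a} {c}"); print(np.round(s["wrist_torque"],2))
    im=cams.get_image("top")
    for b in blobs(im,(45,90,40),(80,255,255),30): print("  ",b[1],np.round(undock(ray("top",b[0],.088)[0]),4))
    if c: break
```

```text
3 True t13.2 [0.5133 0.1634 0.0524] rpy [-180.    -1.2   91.2] F [ 0.3 -4.2  5.2] w0.035 gf47
[-1.02  0.13  0.15]
   66 [ 0.0596 -0.027 ]
   75 [ 0.0956 -0.025 ]
   63 [0.0958 0.0231]
   69 [0.0612 0.0222]
```

Run:
```python
from h import *
from scipy.spatial.transform import Rotation as R
ax=np.r_[rot(DY)@[0,1],0]
for k in range(4):
    s=status.state(); p=np.array(s["ee_pos"]); Ro=R.from_euler("xyz",s["orientation"],degrees=True)
    piv=p+np.r_[rot(DY)@[.021,0],-p[2]]
    Q=R.from_rotvec(-np.radians(1.5)*ax); t=piv+Q.apply(p-piv)
    c=arm.servo_line(t,(Q*Ro).as_euler("xyz",degrees=True),velocity=.006,contact_N=15)
    s=rep(f"{k} {c}"); print(np.round(s["wrist_torque"],2),undock(s["ee_pos"])-B)
    im=cams.get_image("top")
    for b in blobs(im,(45,90,40),(80,255,255),30): print("  ",b[1],np.round(undock(ray("top",b[0],.088)[0]),4))
cv2.imwrite("pics/t3.png",cv2.resize(cv2.convertScaleAbs(im[150:250,180:340,::-1],alpha=1.6),(800,500),interpolation=cv2.INTER_CUBIC))
```

```text
0 False t14.0 [0.5134 0.161  0.0526] rpy [-180.    -2.6   91.3] F [-0.2 -2.3  7.7] w0.034 gf47
[-0.7  -0.11  0.15] [ 0.06893508 -0.00059622]
   70 [ 0.0544 -0.0268]
   44 [ 0.0877 -0.0248]
   55 [0.0906 0.0236]
   68 [0.0561 0.0226]
1 False t14.6 [0.5137 0.1587 0.0526] rpy [180.   -4.1  91.4] F [ 0.6 -3.   7.4] w0.034 gf47
[-0.63 -0.18  0.23] [ 0.06660054 -0.00078262]
   66 [ 0.0497 -0.0262]
   47 [0.0858 0.0241]
   71 [0.0513 0.0225]
2 False t15.2 [0.5138 0.1568 0.0527] rpy [179.9  -5.5  91.5] F [ 0.3 -2.6  6.6] w0.035 gf47
[-0.56 -0.19  0.31] [ 0.06470614 -0.00093155]
   65 [ 0.0462 -0.0255]
   66 [0.0478 0.0224]
   38 [0.0813 0.0251]
3 False t15.7 [0.5141 0.155  0.0526] rpy [179.9  -7.   91.6] F [ 0.7 -3.4  6.7] w0.035 gf47
[-0.53 -0.26  0.4 ] [ 0.0628696  -0.00110114]
   73 [ 0.0435 -0.0261]
   71 [0.044  0.0228]
```

View pics/t3.png

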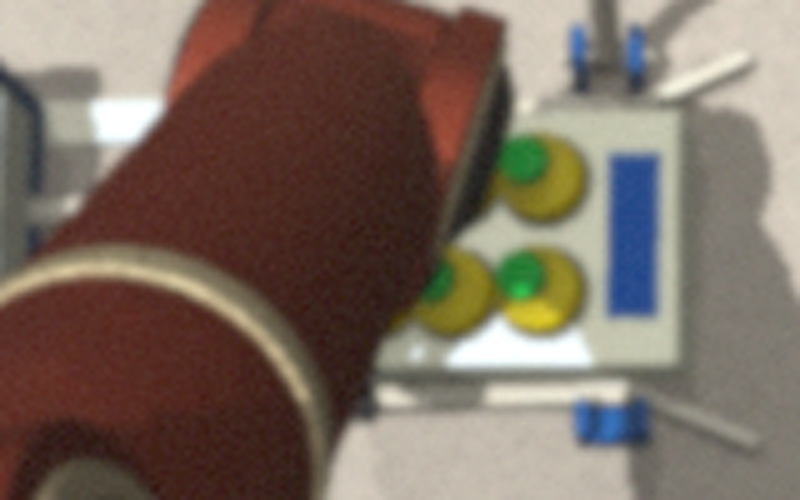

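The carrier is flat again: the rear face is no longer visible, its edges are parallel to the guides, and the rear edge is at crop x≈683. I'll release it and do a low push from behind.

Run:
```python
from h import *
jaws.release(); s=rep("rel"); p=s["ee_pos"]
arm.servo_line([p[0],p[1],.14],velocity=.15)
im=cams.get_image("top")
for b in blobs(im,(45,90,40),(80,255,255),30): print("  ",b[1],np.round(undock(ray("top",b[0],.088)[0]),4))
arm.servo_line([*dock(-.07,0),.16],[180,0,DY],velocity=.2); jaws.close(20)
arm.servo_line([*dock(-.07,0),.02],velocity=.15); rep()
im=cams.get_image("top")
for b in blobs(im,(45,90,40),(80,255,255),30): print("  ",b[1],np.round(undock(ray("top",b[0],.088)[0]),4))
c=arm.servo_line([*dock(.045,0),.02],velocity=.03,contact_N=13); s=rep(f"{c}"); print(undock(s["ee_pos"]))
im=cams.get_image("top")
for b in blobs(im,(45,90,40),(80,255,255),30): print("  ",b[1],np.round(undock(ray("top",b[0],.088)[0]),4))
cv2.imwrite("pics/t4.png",cv2.resize(cv2.convertScaleAbs(im[150:250,180:340,::-1],alpha=1.6),(800,500),interpolation=cv2.INTER_CUBIC))
```

```text
rel t16.3 [0.5136 0.1555 0.0519] rpy [180.   -7.   91.5] F [-1.   0.1 -0.6] w0.085 gf0
   77 [ 0.0655 -0.0245]
   69 [ 0.0273 -0.0233]
   72 [0.0658 0.0237]
   77 [0.0276 0.0247]
   38 [0.0964 0.0252]
 t20.0 [ 0.5419 -0.0312  0.0207] rpy [179.9   0.   91.4] F [-0.2  0.   0.5] w-0.000 gf0
   39 [ 0.0668 -0.0274]
True t22.7 [0.5392 0.0542 0.0198] rpy [179.9   0.3  91.3] F [ 0.5 -0.3 -0.8] w-0.000 gf0
[ 1.52203391e-02 -5.69206288e-05]
```

View pics/t4.png

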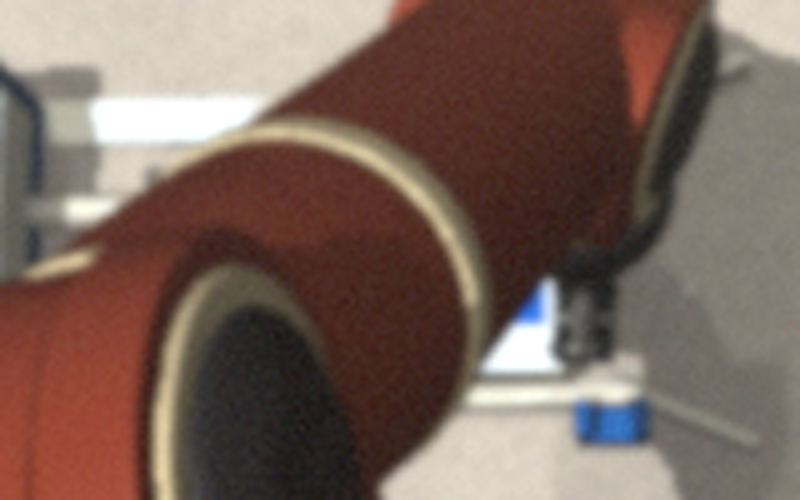

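The finger is at the rear face (575,310), and the carrier's rear edge is at ≈553 px. It stopped with the tool at dock x = 15 mm, consistent with the stop. I'll press again to confirm it is solid.

Run:
```python
from h import *
for N in(16,20,20):
    c=arm.servo_line([*dock(.035,0),.02],velocity=.015,contact_N=N); s=rep(f"{N} {c}"); print(np.round(undock(s["ee_pos"]),4))
    arm.dwell(.25)
```

```text
16 True t23.6 [0.5391 0.0538 0.0197] rpy [179.8   1.3  90.8] F [ 0.4 -1.6  0.7] w0.000 gf1
[0.0148 0.    ]
20 True t24.7 [0.5386 0.0534 0.0197] rpy [179.8   2.2  90.4] F [ 0.1 -0.7  1.3] w-0.000 gf1
[0.0144 0.0006]
20 True t25.8 [0.5381 0.0529 0.0197] rpy [179.7   3.1  89.9] F [-0.  -0.7  1.3] w0.000 gf1
[0.014 0.001]
```

Run:
```python
from h import *
arm.servo_line([*dock(-.06,0),.022],[180,0,DY],velocity=.1)
arm.servo_line([*dock(-.06,0),.29],velocity=.25)
arm.servo_line([*dock(.004,-.15),.29],velocity=.2); rep()
im=cams.get_image("top")
for b in blobs(im,(45,90,40),(80,255,255),30): print("  ",b[1],np.round(undock(ray("top",b[0],.088)[0]),4))
print("orange",[(b[0],b[1]) for b in blobs(im,(10,200,120),(18,255,255),3)])
im=cams.get_image("scene")
for b in blobs(im,(45,90,40),(80,255,255),10): print("  sc",b[1],np.round(undock(ray("scene",b[0],.088)[0]),4))
cv2.imwrite("pics/s4.png",cv2.resize(cv2.convertScaleAbs(im[80:280,280:480,::-1],alpha=1.3),(600,600),interpolation=cv2.INTER_CUBIC))
```

```text
t29.2 [0.6887 0.0458 0.2895] rpy [-179.9    0.    91.3] F [-0.3 -0.2 -0.2] w0.000 gf0
orange []
  sc 39 [0.156  0.0243]
  sc 42 [0.1231 0.0242]
  sc 45 [0.0848 0.0241]
  sc 49 [ 0.1232 -0.0232]
  sc 14 [ 0.0889 -0.0285]
```

View pics/s4.png

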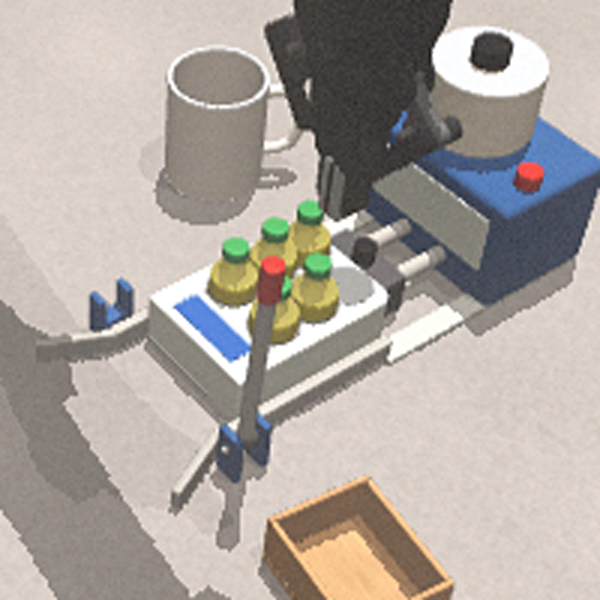

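The carrier sits flat and square against the dark stop block (375,270), with no orange visible. The gate is upright, its red tip at (272,280). Now I'll close the gate.

Run:
```python
from h import *
def pt(a,r,d): # point on outer/upper side of bar
    y=-.084+r*np.cos(a)-d*np.sin(a); z=.030+r*np.sin(a)+d*np.cos(a); return [*dock(.003,y),z]
O=[180,0,DY]
arm.servo_line([*dock(.003,-.15),.175],O,velocity=.2)
for a in np.linspace(1.7,.0,15):
    r=.145-.025*(1.7-a)/1.7
    d=.006+.0145*abs(np.sin(a))+.001
    t=pt(a,r,d); 
    c=arm.servo_line(t,O,velocity=.08,contact_N=25); s=status.state()
    print("%.2f"%a,c,"t%.1f"%s["t"],np.round(undock(s["ee_pos"]),3),np.round(s["ee_pos"][2],4),"F",np.round(s["force"],1))
    if c: break
t[2]-=.012
print(arm.servo_line(t,O,velocity=.02,contact_N=12)); rep()
```

```text
1.70 False t30.5 [ 0.003 -0.125] 0.1724 F [ 0.7 -0.6  0.3]
1.58 False t30.8 [ 0.003 -0.107] 0.1734 F [-0.8 -0.1  0.2]
1.46 False t31.2 [ 0.003 -0.089] 0.173 F [ 0.  -0.1 -0.2]
1.34 False t31.6 [ 0.003 -0.072] 0.1707 F [ 0.6  0.3 -1.4]
1.21 False t31.9 [ 0.003 -0.055] 0.1664 F [0.2 0.1 0.1]
1.09 False t32.3 [ 0.003 -0.039] 0.16 F [-0.3  0.1 -0.6]
0.97 False t32.7 [ 0.003 -0.024] 0.1516 F [-0.1 -0.3  0.2]
0.85 False t33.0 [ 0.003 -0.01 ] 0.1413 F [-0.3  0.1  0.3]
0.73 False t33.4 [0.003 0.002] 0.1295 F [-0.3  0.6 -0.4]
0.61 False t33.8 [0.003 0.013] 0.1161 F [0.2 0.2 0.4]
0.49 False t34.1 [0.003 0.022] 0.1016 F [0.7 1.  1.5]
0.36 False t34.5 [0.003 0.029] 0.086 F [ 0.7 -0.4 -0.2]
0.24 False t34.9 [0.003 0.033] 0.0699 F [ 0.9 -0.5 -0.2]
0.12 False t35.2 [0.003 0.036] 0.0534 F [-0.4 -0.6  0.1]
0.00 False t35.6 [0.003 0.036] 0.0369 F [ 0.5  0.1 -0.2]
True
 t35.9 [0.5037 0.0411 0.0359] rpy [ 1.80e+02 -1.00e-01  9.14e+01] F [-0.8 -0.3  7.3] w-0.000 gf4
```

Run:
```python
from h import *
p=np.array(status.state()["ee_pos"])
print(arm.servo_line([p[0],p[1],.025],velocity=.02,contact_N=18)); rep()
arm.dwell(.2)
arm.servo_line([p[0],p[1],.2],velocity=.2)
arm.servo_line([*dock(-.12,.02),.28],velocity=.25); rep()
im=cams.get_image("scene")
for b in blobs(im,(45,90,40),(80,255,255),10): print("  sc",b[1],np.round(undock(ray("scene",b[0],.088)[0]),4))
print([(np.round(undock(ray("scene",b[0],.034)[0]),4),b[1]) for b in blobs(im,(0,170,60),(6,255,255),8)])
cv2.imwrite("pics/s5.png",cv2.resize(cv2.convertScaleAbs(im[80:280,280:480,::-1],alpha=1.3),(600,600),interpolation=cv2.INTER_CUBIC))
```

```text
True
 t36.1 [0.5037 0.0411 0.0358] rpy [ 1.80e+02 -1.00e-01  9.14e+01] F [-1.9  0.6  9.3] w0.000 gf4
 t38.0 [ 0.5217 -0.0797  0.2785] rpy [-179.8   -0.2   91.5] F [ 0.1  0.2 -0.1] w-0.000 gf0
  sc 42 [0.157  0.0248]
  sc 42 [0.1229 0.0244]
  sc 41 [0.0852 0.0246]
  sc 46 [ 0.1236 -0.023 ]
  sc 52 [ 0.0856 -0.0228]
[(array([0.383 , 0.0008]), np.int32(27)), (array([0.0082, 0.0829]), np.int32(10))]
```

View pics/s5.png

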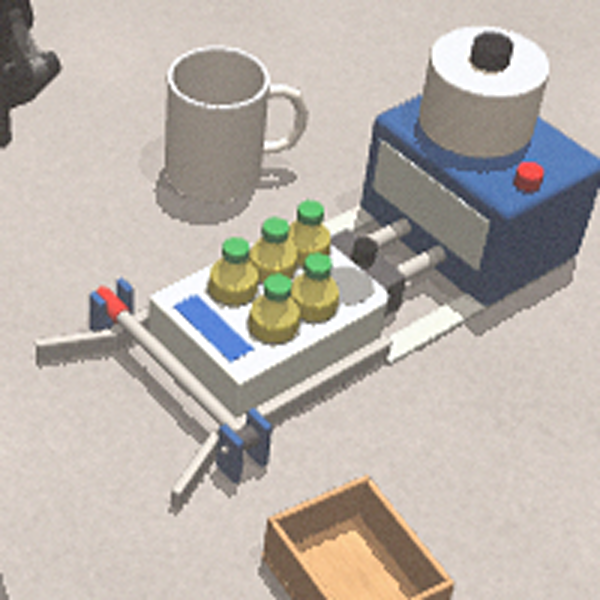

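The bar lies level, with its red grip in the blue catch at (108,300). The carrier is home, flat and square, and the bystanders have not moved.

```bash
python3 -c "
from h import *
print(job_done())"
```

```text
the job is handed in; nothing more can be done
None
```

I handed the job in at about 38 s: the carrier is square and flat against the end stop, where it did not move under two 20 N pushes and no orange nose was visible. The gate bar is down in its blue catch, and the roll, mug and cap box were never touched. The carrier's rear tipped up about 15 mm during the first drag, so I lowered it and finished with a low push from behind; the hand-in gave no verdict.

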